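# Release the locked lid stay and shut the board case

### The arm

A 6-joint arm with a two-finger parallel gripper is mounted at the origin on a cart in front of the work surface, level with it; the furniture and walls round the work are solid. World frame = base frame: x ahead of the robot, y to its left, z up, the work surface at z = 0. Lengths are in m, angles in rad, forces in N, time in s.
With the tool pointing down it reaches from about 0.35 to 0.85 m from the base axis. Payload 8.1 kg.
Tool frame: the origin (TCP) lies at the very end of the fingers, on their centre line; the grasp point (between the pads) lies robot.hold_point_z behind it (robot.hold_point_z is the distance from the TCP to the grasp point, in m); z points along the fingers, y is the direction in which the jaws open and shut (so a half turn about z gives the same grasp; the last joint's range is limited). The gripper opens to 93 mm and grips with 3 to 60 N. Pads are 15 mm wide; open, the fingers measure 128 mm over their backs; the gripper's body (75 mm by 188 mm) begins 65 mm behind the grasp point.
Start: joints at [1.119, 0.13, 1.488, -0, 1.523, -0.085], TCP at [0.215, 0.56, 0.219] pointing down, gripper open.
Joint ranges: [-2.96, 2.96], [-0.89, 2.26], [0.02, 2.5], [-1.34, 4.48], [0, 2.73], [-2.66, 2.66]. Speed limits (rad/s): [2.39, 2.39, 2.79, 3.14, 3.14, 3.14].

### API

Orientations are given as a rotation vector (axis times angle).
In Python, from plant import robot, cams gives the robot as it stands. The module is installed in compiled form; this text tells all that it offers.
- The arm moves only by the tool step_arm, never from a script. Its argument "deltas" is a list of rows, each an object with "offset": the shift along the tool's x, y, z in cm, a list of three; "roll": the turn about the tool's z in rad. In form: [{"offset": [x, y, z], "roll": roll}, ...]. A call has 1 to 12 rows; each row shifts and turns the commanded pose from where the row before left it, along the tool's axes as they then stand; what a row does not reach is not made up. A row lasts 1/8 s, in which the tool goes at most 62.5 mm and 10.7 degrees, less where a joint would pass 70% of its speed; a pose out of reach is approached as far as the arm can. A call with a gripper value outside its range is refused whole. "fingers" is the finger opening in cm, from 0 to 9.3, set as the call begins (left out, the last holds). The fingers move at their own pace and stop on an object; "grip_force" is the grip in N (left out, the last holds). Time passes only in rows, so rows that do not move let the fingers close. It gives the time, the measured TCP pose, the force and the opening at its end, in the units of the state.
- robot.read_state(): the state, without advancing time (a new reading comes with each control period).
- cams.read_camera(name): name is "scene" or "top" or "wrist"; returns a dict with "pixels" (384x512x3 uint8, red, green, blue), "fx", "fy", "cx", "cy" (pixels), "k1" (the pictures are not rectified: a ray, as slopes to the right and down, at radius r is drawn at 1 + k1 r^2 times it, then the intrinsics apply), "extrinsics" (4x4, takes a point from world to camera coordinates). Camera axes: x right, y down, z forward; pixel columns grow to the right and rows downward; lengths in m; the calibration is good to about 2 mm. A picture is of the moment at which its call begins. There is no depth.
- robot.close_job(): hands the job in, once; it reports no verdict.
Trained networks look in a picture, given as the dict that the camera call returned (one of the last four; its "shot" number tells which), for a name from the list of things; names that differ only in an ending like _2 or _b are one class to them, and where a whole thing is asked for, a point or a joint stands for the part that bears it (a point fixed in the world has none). Each returns a list of dicts, best first, with "score" (0 to 1); they miss things now and then, are a little off and sometimes report something else, mostly with a low value. They report only what shows in the picture. A call takes as long as a camera call.
- cams.boxes_of(picture, thing): "xy" ([column, row] in pixels, amid what is visible of it).
- cams.silhouettes(picture, thing): "mask" (384x512 bool, what is visible of it) and "xy" ([column, row] in pixels, amid what is visible of it).
- cams.pinpoint(picture, thing): "xy" ([column, row] in pixels: a listed point, or the origin of a listed thing).
The state is a dict: "t": time; "q": joint angles; "dq": joint speeds; "joint_torque": joint torques, N m; "tool_pos": TCP position; "orientation": TCP orientation; "force": force on the tool from outside, world axes, zero at the start; "wrist_torque": the same for the moment, N m; "opening": finger opening in m.
Only numpy, scipy, OpenCV 4.12 (cv2) and the standard library are available. Lean on these libraries where they do the work, as an engineer would, in place of code of your own. Each camera call takes 0.05 s, during which the arm holds its last target. There are 200 camera calls.

### The job

The grey board case stands open, its lid locked by the steel stay at its right-hand side. Ease the lid back against its stop so that the stay's hook is free, lift the stay clear by its black cross grip without forcing it, then shut the lid fully and gently and lay the stay down flat beside it. Leave the things standing round the case where they are.

Things in the scene. Friction and masses are not known exactly. Their poses are not given: they have to be found in the camera images.
- case: grey steel box, 150 (x) x 200 (y) x 70 mm high, open on top, fixed to the bench; origin: centre of its underside; its x axis points from its front to its lid hinge (away from the robot), y to its left, z up. A circuit board lies in it.
- lid_hinge (a point): middle of the lid's hinge axis, along the case's y axis, at the rear rim: 75 mm behind the case's centre, 75 mm above its underside.
- lid (a joint): opening angle of the lid in rad: 0 shut, 1.35 at its back stop (so it always leans towards the front). Stiff hinge (0.3 N m of friction): the lid stays where it is left; at its edge it takes 2 to 4 N to move. Locked by the stay at the start at 1.10 to 1.18: it can be pushed further back but not forward past 1.10.
- lid_tab (a point): middle of the black tab in the middle of the lid's free edge; 164 mm from the hinge axis, in the lid's mid-plane. The tab is 70 mm wide (case y), 10 mm thick and ends 180 mm from the hinge axis. The lid is a flat plate 7 mm thick, 196 mm wide, its mid-plane through the hinge axis.
- stay_pin (a point): round steel pin, 8 mm thick, sticking 28 mm out of the lid's right edge, 75 mm from the hinge axis; the point is where the stay crosses it (116 mm to the right of the case's centre plane).
- stay_pivot (a point): pivot of the stay on the bracket on the case's right side: 55 mm in front of the case's centre, 116 mm to its right, 75 mm above its underside; the axis is along the case's y.
- stay (a joint): angle of the stay in rad: 0 lying flat, pointing to the rear; grows as its rear end is lifted; limit 1.4; 0.61 to 0.63 where it is hooked on the pin at the start. Stiff pivot (0.16 N m): it stays where it is left and moves with 1 to 2 N at the grip when free. At 0.80 or more it is clear of the pin.
- stay_hook (a point): undercut hook on the lower edge of the stay, 118 mm from the pivot. It reaches round the front of the lid's pin and 11 mm under it, so it cannot be lifted while the lid hangs forward: the lid must first stand at 1.28 or more. If the stay resists with more than about 5 N it is still caught: do not force it.
- stay_grip (a point): middle of the black round cross grip at the stay's free end: a rod of 14 mm diameter sticking 66 mm out to the right (case -y), free along its whole length; the point lies 36 mm to the right of the stay, 165 mm along the stay from its pivot and 9 mm above the line through the pivot (perpendicular to the stay). The stay is a bar 8 mm thick, 182 mm long.
- solder_spool: solder spool 74x62x76 mm standing on its flange to the left of the case. Origin: centre of its underside.
- driver_cross: screwdriver, 161 mm, lying in front of the case. Origin: centre of its underside.
- tray_clips: small black open tray, 84x118x29 mm, on the right. Origin: centre of its underside.
- ipa_dispenser: pump bottle, 68x62x120 mm, on the right. Origin: centre of its underside.
- pcb_7: loose circuit board, 110x135x28 mm, lying on the right. Origin: centre of its underside.

How it is judged:
On the way, in this order (a step that is already met when the one before it is completed fails the run):
1. the stay is lifted clear of the pin while the lid still stands open (value of joint stay above 0.75 rad and value of joint lid above 1 rad), for 0.2 s.
2. the lid is shut, the stay still up (value of joint lid below 0.05 rad and value of joint stay above 0.15 rad), for 0.2 s.
At the end, for the whole second after the job is handed in: the lid is shut (within 0.05 rad), the stay lies flat beside it (within 0.1 rad of 0), both at rest (value of joint lid below 0.05 rad and value of joint stay below 0.1 rad and velocity of joint lid between -0.05 and 0.05 rad/s and velocity of joint stay between -0.05 and 0.05 rad/s); the robot touches nothing.
It fails at once if the stay's hook is forced against the lid's pin (more than 60 N) (contact force between stay and lid above 60 N).
It fails at once if the lid is slammed (closes faster than 2.5 rad/s) (velocity of joint lid below -2.5 rad/s).
It fails at once if a thing round the case is moved by more than 30 mm (distance of any of solder_spool, driver_cross, tray_clips, ipa_dispenser, pcb_7 from where it was at the start of the episode above 0.03 m).
It also fails if it takes over 72 s, if anything falls off the work surface, if the arm or the gripper's body presses on something with over 40 N, if the wrist force passes 120 N, or if a joint passes its speed limit or range.

## Working session

There is one attempt and no reset: what is moved stays moved. The work goes in short steps, Python scripts to look and compute and a tool call to move; the robot and the scene stay as the last step left them, time stands still between calls to the robot, and variables do not carry over. Pictures are saved under pics/ and viewed, about 8 in all and at most 12, crops included, and the job is handed in when it is done.

Besides the shell and the picture viewer there is one more tool, called after "Request:" by a JSON object that holds its "fn" and its "kwargs". step_arm: Moves the arm, as the interface text tells. Its arguments: {"type":"object","properties":{"deltas":{"type":"array"},"fingers":{"type":"number"},"grip_force":{"type":"number"}},"required":["deltas"]}

```bash
mkdir -p pics
cat > h.py <<'E'
import numpy as np, cv2
from scipy.spatial.transform import Rotation as R
from plant import robot, cams
PTS=["case","lid_hinge","lid_tab","stay_pin","stay_pivot","stay_hook","stay_grip","solder_spool","driver_cross","tray_clips","ipa_dispenser","pcb_7"]
def ray(p,xy):
    d=np.array([(xy[0]-p["cx"])/p["fx"],(xy[1]-p["cy"])/p["fy"]]); u=d.copy()
    for _ in range(20): u=d/(1+p["k1"]*(u@u))
    E=np.array(p["extrinsics"]); Rm=E[:3,:3]; c=-Rm.T@E[:3,3]
    v=Rm.T@np.array([u[0],u[1],1]); return c,v/np.linalg.norm(v)
def proj(p,X):
    E=np.array(p["extrinsics"]); q=E[:3,:3]@X+E[:3,3]; u=q[:2]/q[2]; u=u*(1+p["k1"]*(u@u))
    return np.array([u[0]*p["fx"]+p["cx"],u[1]*p["fy"]+p["cy"]])
def tri(rs):
    A=sum(np.eye(3)-np.outer(d,d) for c,d in rs); b=sum((np.eye(3)-np.outer(d,d))@c for c,d in rs)
    X=np.linalg.solve(A,b); return X,[np.linalg.norm(np.cross(X-c,d)) for c,d in rs]
def save(p,n): cv2.imwrite("pics/"+n,cv2.cvtColor(p["pixels"],cv2.COLOR_RGB2BGR))
E
cat > a.py <<'E'
from h import *
np.set_printoptions(precision=3,suppress=True)
s=robot.read_state(); print({k:np.round(v,3) for k,v in s.items()}, robot.hold_point_z)
print(R.from_rotvec(s["orientation"]).as_matrix())
P={n:cams.read_camera(n) for n in("scene","top","wrist")}
for n in P: save(P[n],n+"0.png"); print(n,ray(P[n],(256,192)))
cv2.imwrite("pics/both.png",cv2.resize(cv2.cvtColor(np.vstack([P["scene"]["pixels"],P["top"]["pixels"]]),cv2.COLOR_RGB2BGR),(400,600)))
for t in PTS:
    rs=[]
    for n in P:
        r=cams.pinpoint(P[n],t)
        if r: 
            print(t,n,[(np.round(x["xy"],1),round(x["score"],2)) for x in r[:2]])
            if r[0]["score"]>.3 and n!="wrist": rs.append(ray(P[n],r[0]["xy"]))
    if len(rs)>1: print("   ",t,*tri(rs))
E
python3 a.py
```

```text
{'t': np.float64(0.0), 'q': array([ 1.119,  0.131,  1.489,  0.   ,  1.523, -0.085]), 'dq': array([ 0.001,  0.001,  0.001, -0.001,  0.   ,  0.001]), 'joint_torque': array([ -0.   , -55.986, -49.177,   0.077,   0.036,  -0.   ]), 'tool_pos': array([0.215, 0.56 , 0.218]), 'orientation': array([-0.573, -3.088,  0.003]), 'force': array([-0.188, -0.025,  1.227]), 'wrist_torque': array([-0.021,  0.029,  0.   ]), 'opening': np.float64(0.093)} 0.0188
[[-0.934  0.359 -0.001]
 [ 0.359  0.933 -0.002]
 [ 0.    -0.002 -1.   ]]
scene (array([-0.087,  0.412,  0.604]), array([ 0.641, -0.53 , -0.555]))
top (array([ 0.297, -0.072,  1.148]), array([ 0.213, -0.006, -0.977]))
wrist (array([0.153, 0.584, 0.383]), array([ 0.207, -0.081, -0.975]))
case scene [(array([237. , 228.7]), 0.88)]
case top [(array([231. , 204.3]), 0.98), (array([297.2, 184. ]), 0.56)]
    case [ 0.508 -0.01   0.008] [np.float64(0.004243672475695791), np.float64(0.004243672475695725)]
lid_hinge scene [(array([227.5, 186.2]), 0.59), (array([281.4, 142.9]), 0.31)]
lid_hinge top [(array([236.3, 172.7]), 0.66), (array([298.9, 184.5]), 0.3
[... 1637 characters left out ...]
 [np.float64(0.00032101652924678884), np.float64(0.00032101652924659954)]
tray_clips scene [(array([310., 167.]), 0.8)]
tray_clips top [(array([173.7, 189.8]), 0.71), (array([360.1, 166.3]), 0.55)]
    tray_clips [0.385 0.033 0.311] [np.float64(0.11754173699963669), np.float64(0.11754173699963666)]
ipa_dispenser scene [(array([344.8, 168.3]), 0.7)]
ipa_dispenser top [(array([380.6, 201.3]), 0.66)]
    ipa_dispenser [ 0.501 -0.436  0.025] [np.float64(0.0003184195099498188), np.float64(0.0003184195099500799)]
pcb_7 scene [(array([360.7, 205.2]), 0.85)]
pcb_7 top [(array([345.1, 250.8]), 0.95)]
    pcb_7 [ 0.363 -0.327  0.01 ] [np.float64(0.003927543797358916), np.float64(0.003927543797358947)]
```

```bash
cat > fit.py <<'E'
from h import *
from scipy.optimize import least_squares
def model(v):
    x,y,yaw,z,l,s=v; c,S=np.cos,np.sin
    def pol(L,a): return np.array([75-L*c(a),0,75+L*S(a)])   # lid: points to front, up
    piv=np.array([-55,-116,75.]); u=np.array([c(s),0,S(s)]); n=np.array([-S(s),0,c(s)])
    loc={"case":[0,0,0],"lid_hinge":[75,0,75],"lid_tab":pol(164,l),"stay_pin":pol(75,l)+[0,-116,0],
     "stay_pivot":piv,"stay_hook":piv+118*u,"stay_grip":piv+165*u+9*n+[0,-36,0]}
    Rz=R.from_euler("z",yaw).as_matrix()
    return {k:Rz@np.array(p)/1000+[x,y,z] for k,p in loc.items()}
def fit(P,v0=(.51,-.015,0,0,1.14,.62),fixed=None,thr=.5):
    ob=[]
    for t in ["case","lid_tab","stay_pin","stay_pivot","stay_hook","stay_grip","lid_hinge"]:
        for p in P:
            r=cams.pinpoint(p,t)
            if r and r[0]["score"]>thr: ob.append((t,p,r[0]["xy"],r[0]["score"]))
    full=lambda v: np.r_[fixed,v] if fixed is not None else v
    def f(v):
        m=model(full(v)); e=[(proj(p,m[t])-xy)*w for t,p,xy,w in ob]
        pr=[] if fixed is not None else [v[3]*1000/2]
        return np.r_[np.ravel(e),pr]
    r=least_squares(f,v0 if fixed is None else v0[4:],loss="soft_l1",f_scale=1.5,x_scale=.01)
    m=model(full(r.x))
    return full(r.x),m,[(t,np.round(proj(p,m[t])-xy,1)) for t,p,xy,w in ob]
E
cat > b.py <<'E'
from fit import *
np.set_printoptions(precision=4,suppress=True)
P=[cams.read_camera(n) for n in("scene","top")]
v,m,e=fit(P); print(v); 
for k in m: print(k,m[k])
for x in e: print(*x)
E
python3 b.py
```

```text
[ 0.5115 -0.0162 -0.3407  0.0051  1.115   0.5982]
case [ 0.5115 -0.0162  0.0051]
lid_hinge [ 0.5822 -0.0413  0.0801]
lid_tab [ 0.5142 -0.0172  0.2274]
stay_pin [ 0.5123 -0.1396  0.1474]
stay_pivot [ 0.4209 -0.1072  0.0801]
stay_hook [ 0.5128 -0.1398  0.1466]
stay_grip [ 0.5326 -0.185   0.1805]
case [1.6 2.7]
case [0.7 0.2]
lid_tab [-3.5  1.3]
lid_tab [ 0.4 -0.1]
stay_pin [-37.2  -0.2]
stay_pin [-2.2  0. ]
stay_pivot [0.6 2.3]
stay_pivot [0.6 0.6]
stay_hook [-3.5 -2.3]
stay_hook [2.8 2.9]
stay_grip [-0.9  0.5]
stay_grip [ 0.9 -0.2]
lid_hinge [0.5 0.9]
lid_hinge [ 1.9 -1.8]
```

View pics/scene0.png

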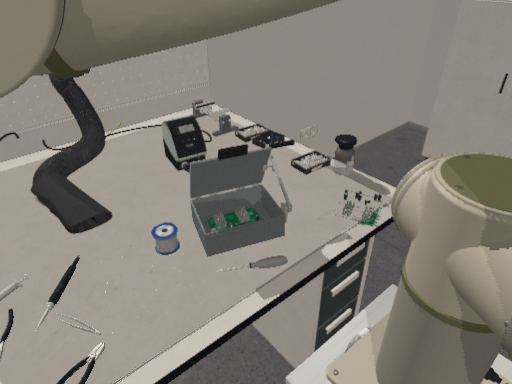

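View pics/top0.png

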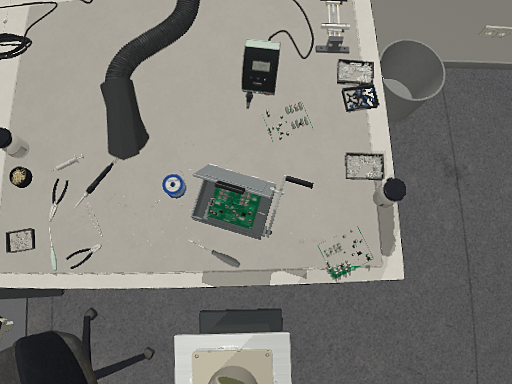

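Request:
{"fn": "step_arm", "kwargs": {"deltas": [{"offset":[-3.45,-3.6,0],"roll":0},{"offset":[-3.45,-3.6,0],"roll":0},{"offset":[-3.45,-3.6,0],"roll":0},{"offset":[-3.45,-3.6,0],"roll":0},{"offset":[-3.45,-3.6,0],"roll":0},{"offset":[-3.45,-3.6,0],"roll":0},{"offset":[-3.45,-3.6,0],"roll":0},{"offset":[-3.45,-3.6,0],"roll":0},{"offset":[-3.45,-3.6,0],"roll":0},{"offset":[-3.45,-3.6,0],"roll":0},{"offset":[-3.45,-3.6,0],"roll":0},{"offset":[-3.45,-3.6,0],"roll":0}], "fingers": 0}}

```text
t: 4.25
tool_pos: [0.4472, 0.0067, 0.219]
orientation: [0.573, 3.088, 0.0]
force: [1.3, 0.9, -0.2]
opening: 0.0007
```

Request:
{"fn": "step_arm", "kwargs": {"deltas": [{"offset":[0,0,0],"roll":0.1716},{"offset":[0,0,0],"roll":0.1716},{"offset":[0,0,0],"roll":0.1716},{"offset":[0,0,0],"roll":0.1716},{"offset":[0,0,0],"roll":0.1716},{"offset":[0,0,0],"roll":0.1716},{"offset":[0,0,0],"roll":0.1716},{"offset":[0,0,0],"roll":0.1716},{"offset":[0,0,0],"roll":0.1716},{"offset":[0,0,0],"roll":0}]}}

```text
t: 5.5
tool_pos: [0.4467, 0.0084, 0.2188]
orientation: [2.564, 1.814, 0.0]
force: [-0.4, 0.3, -0.5]
opening: 0.0005
```

```bash
cat > c.py <<'E'
import sys
from fit import *
np.set_printoptions(precision=4,suppress=True)
# robot TCP in case frame (mm), given case pose
def st(v):
    s=robot.read_state(); M=R.from_rotvec(s["orientation"]).as_matrix()
    Rz=R.from_euler("z",v[2]).as_matrix()
    loc=Rz.T@(s["tool_pos"]-[v[0],v[1],v[3]])*1000
    F=Rz.T@s["force"]
    ty=Rz.T@M[:,1]
    print("t %.2f tcp_case %s yawerr %.3f F_case %s open %.4f q %s"%(s["t"],np.round(loc,1),np.arctan2(ty[1],ty[0]),np.round(F,1),s["opening"],np.round(s["q"],2)))
E
cat > d.py <<'E'
from c import *
P=[cams.read_camera(n) for n in("scene","top","wrist")]
save(P[2],sys.argv[1]+"w.png"); save(P[0],sys.argv[1]+"s.png")
for Q in (P,P[:2],[P[0],P[2]],[P[1],P[2]]):
    v,m,e=fit(Q); print(v)
    if Q is P:
        for x in e: print(x[0],x[1],end="; ")
        print()
v,m,e=fit(P)
np.save("v.npy",v); st(v)
E
python3 d.py 1
```

```text
[ 0.5111 -0.014  -0.3622  0.0023  1.1064  0.5874]
case [1.3 2. ]; case [-0.5 -0.3]; case [-3.1 -0.8]; lid_tab [-2.6  3.6]; lid_tab [-0.5 -1.1]; lid_tab [0.1 0.2]; stay_pin [0.2 1.7]; stay_pin [-0.8 -0. ]; stay_pivot [-2.4  2.1]; stay_pivot [-0.   2.4]; stay_pivot [ 76.7 125.3]; stay_hook [-3.7 -0.4]; stay_hook [0.3 1.6]; stay_grip [-0.4 -0.7]; lid_hinge [-0.7  2. ]; lid_hinge [ 0.7 -1.7]; lid_hinge [0.4 1.9]; 
[ 0.5085 -0.0156 -0.3398  0.0044  1.1142  0.5958]
[ 0.5107 -0.0124 -0.4016  0.0045  1.1076  0.6163]
[ 0.512  -0.014  -0.3723 -0.0004  1.1072  0.5534]
t 9.85 tcp_case [-68.2  -1.9 216.4] yawerr 0.022 F_case [-0.7 -0.9 -0.5] open 0.0007 q [-0.1  -0.3   1.89 -0.    1.55  0.24]
```

Request:
{"fn": "step_arm", "kwargs": {"deltas": [{"offset":[0.2,0.8,0.5],"roll":0.02},{"offset":[0,0.8,0],"roll":0},{"offset":[0,0.8,0],"roll":0},{"offset":[0,0.8,0],"roll":0},{"offset":[0,0.5,0],"roll":0},{"offset":[0,0.5,0],"roll":0},{"offset":[0,0.5,0],"roll":0},{"offset":[0,0.5,0],"roll":0},{"offset":[0,0.5,0],"roll":0},{"offset":[0,0.5,0],"roll":0}]}}

```text
t: 11.1
tool_pos: [0.5057, -0.0115, 0.2137]
orientation: [2.583, 1.787, 0.0]
force: [-2.6, 1.4, 2.1]
opening: 0.0003
```

Request:
{"fn": "step_arm", "kwargs": {"deltas": [{"offset":[0,0.4,0],"roll":0},{"offset":[0,0.4,0],"roll":0},{"offset":[0,0.3,0],"roll":0},{"offset":[0,0,0],"roll":0}]}}

```text
t: 11.6
tool_pos: [0.516, -0.0155, 0.2135]
orientation: [2.584, 1.787, 0.0]
force: [-0.7, -0.3, 0.4]
opening: 0.0006
```

```bash
python3 -c "
from c import *
st(np.load('v.npy'))"
```

```text
t 11.60 tcp_case [  5.1   0.3 211.3] yawerr 0.002 F_case [-0.5 -0.5  0.4] open 0.0006 q [-0.13 -0.1   1.73 -0.    1.51  0.23]
```

Request:
{"fn": "step_arm", "kwargs": {"deltas": [{"offset":[0,0.2,0],"roll":0},{"offset":[0,0.2,0],"roll":0},{"offset":[0,0.1,0],"roll":0}]}}

```text
t: 11.98
tool_pos: [0.5205, -0.0171, 0.2137]
orientation: [2.584, 1.787, 0.0]
force: [-2.1, 1.3, 2.4]
opening: 0.0005
```

Request:
{"fn": "step_arm", "kwargs": {"deltas": [{"offset":[0,0.1,0],"roll":0},{"offset":[0,0.1,0],"roll":0}]}}

```text
t: 12.22
tool_pos: [0.5223, -0.0178, 0.2137]
orientation: [-2.584, -1.787, -0.0]
force: [-2.1, 0.9, 2.4]
opening: 0.0005
```

Request:
{"fn": "step_arm", "kwargs": {"deltas": [{"offset":[0,0.1,0],"roll":0},{"offset":[0,0.1,0],"roll":0}]}}

```text
t: 12.48
tool_pos: [0.5242, -0.0186, 0.2137]
orientation: [2.584, 1.787, -0.0]
force: [-3.1, 1.1, 1.4]
opening: 0.0005
```

Request:
{"fn": "step_arm", "kwargs": {"deltas": [{"offset":[0,0.1,0],"roll":0},{"offset":[0,0.1,0],"roll":0}]}}

```text
t: 12.72
tool_pos: [0.5259, -0.0192, 0.2136]
orientation: [-2.583, -1.787, 0.001]
force: [-5.4, 2.7, 4.3]
opening: 0.0004
```

Request:
{"fn": "step_arm", "kwargs": {"deltas": [{"offset":[0,0.1,0],"roll":0},{"offset":[0,0.1,0],"roll":0}]}}

```text
t: 12.98
tool_pos: [0.5262, -0.0192, 0.2136]
orientation: [-2.581, -1.786, 0.004]
force: [-16.2, 4.5, 10.3]
opening: 0.0004
```

Request:
{"fn": "step_arm", "kwargs": {"deltas": [{"offset":[0,-1.5,0],"roll":0},{"offset":[0,-3,0],"roll":0},{"offset":[-1,0,-3],"roll":0},{"offset":[-4,0,-2.5],"roll":0},{"offset":[-5,0,0],"roll":0},{"offset":[-5.6,0,0],"roll":0},{"offset":[0,3,0],"roll":0},{"offset":[0,4.3,0],"roll":0},{"offset":[0,3,0],"roll":0},{"offset":[0,0,0],"roll":0}], "fingers": 5}}

```text
t: 14.22
tool_pos: [0.5281, -0.1871, 0.2674]
orientation: [-2.583, -1.786, 0.001]
force: [-0.1, 0.0, -0.5]
opening: 0.0496
```

```bash
cat > e.py <<'E'
from c import *
v=np.load("v.npy"); st(v)
P={n:cams.read_camera(n) for n in("scene","top","wrist")}
cv2.imwrite("pics/%s.png"%sys.argv[1],cv2.cvtColor(np.vstack([cv2.resize(P["scene"]["pixels"][100:250,150:380],(575,375))[:300],cv2.resize(P["wrist"]["pixels"],(575,432))[:300]]),cv2.COLOR_RGB2BGR))
ob=[]
for t in ("lid_tab","stay_pin","stay_grip","stay_hook"):
    for n in P:
        r=cams.pinpoint(P[n],t)
        if r: ob.append((t,P[n],r[0]["xy"],r[0]["score"])); print(t,n,np.round(r[0]["xy"]),round(r[0]["score"],2))
def f(a,sub):
    m=model(np.r_[v[:4],a]); return np.ravel([(proj(p,m[t])-xy)*w for t,p,xy,w in sub])
sub=[o for o in ob if o[3]>.5]
r=least_squares(f,[float(sys.argv[2]),float(sys.argv[3])],args=(sub,),loss="soft_l1",f_scale=2); print(r.x,np.round(r.fun.reshape(-1,2),1).tolist())
m=model(np.r_[v[:4],r.x]); Rz=R.from_euler("z",v[2]).as_matrix()
for k in("lid_tab","stay_grip","stay_pin"): print(k,Rz.T@(m[k]-[v[0],v[1],v[3]])*1000)
g=[ray(p,xy) for t,p,xy,w in ob if t=="stay_grip" and w>.5]
if len(g)>1: X,res=tri(g); print("grip tri",Rz.T@(X-[v[0],v[1],v[3]])*1000,res)
st(v)
E
python3 e.py g1 1.33 .62
```

```text
t 14.22 tcp_case [  77.2 -155.8  265.2] yawerr 0.001 F_case [-0.1  0.  -0.5] open 0.0496 q [-0.43  0.01  1.53 -0.    1.61 -0.07]
lid_tab scene [231. 140.] 0.56
lid_tab top [214. 255.] 0.66
stay_pin scene [269. 160.] 0.58
stay_pin top [281. 190.] 0.57
stay_pin wrist [244. 149.] 0.79
stay_grip scene [279. 145.] 0.82
stay_grip top [240. 178.] 0.67
stay_grip wrist [261. 196.] 0.88
stay_hook scene [271. 166.] 0.73
stay_hook top [276. 189.] 0.68
stay_hook wrist [226. 148.] 0.77
[1.3249 0.5526] [[-1.9, 0.6], [12.4, -54.6], [0.7, 0.8], [-0.1, -1.5], [-7.6, 0.4], [1.0, 1.8], [38.8, 2.4], [0.9, -0.6], [1.0, 0.0], [2.0, 2.5], [-2.1, 0.3]]
lid_tab [ 35.0781  -0.     234.0668]
stay_grip [  80.7179 -152.      169.269 ]
stay_pin [  56.743 -116.     147.744]
grip tri [ 42.8575 -93.0676 224.9857] [np.float64(0.04068478675480439), np.float64(0.07487458631336158), np.float64(0.057310356592093485)]
t 14.97 tcp_case [  76.  -155.5  266.4] yawerr 0.002 F_case [-0.2  0.4 -0.7] open 0.0497 q [-0.43  0.    1.53 -0.    1.61 -0.07]
```

View pics/g1.png

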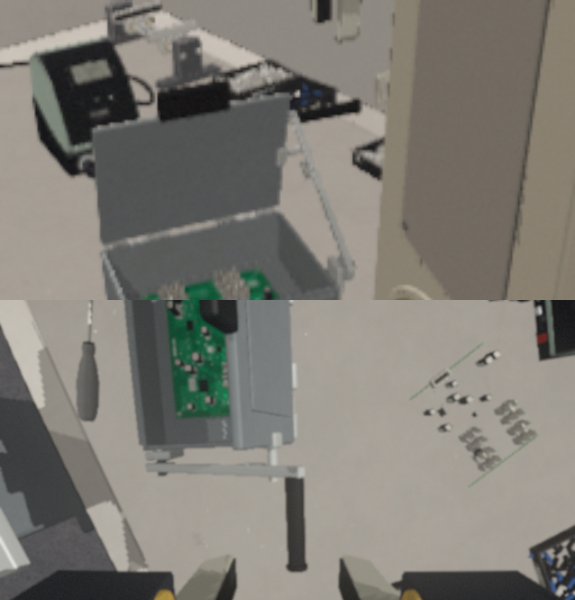

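```bash
cat > g.py <<'E'
from c import *
v=np.load("v.npy")
p=cams.read_camera("wrist"); m=cams.silhouettes(p,"stay_grip")
r=cams.pinpoint(p,"stay_grip")[0]; Rz=R.from_euler("z",v[2]).as_matrix()
for z in (.168,.174,.18):
    c,d=ray(p,r["xy"]); X=c+d*((z+v[3]-c[2])/d[2]); print(z,Rz.T@(X-[v[0],v[1],v[3]])*1000)
print(r["xy"]); st(v)
E
python3 g.py
```

```text
0.168 [  78.8905 -154.6285  168.    ]
0.174 [  78.81   -153.1319  174.    ]
0.18 [  78.7295 -151.6354  180.    ]
[259.6, 198.3]
t 15.12 tcp_case [  76.1 -155.5  266.4] yawerr 0.002 F_case [ 0.1 -0.5  0.9] open 0.0500 q [-0.43  0.    1.53  0.    1.61 -0.07]
```

Request:
{"fn": "step_arm", "kwargs": {"deltas": [{"offset":[0,0.25,2.5],"roll":0},{"offset":[0,0,3],"roll":0},{"offset":[0,0,3],"roll":0},{"offset":[0,0,2.2],"roll":0},{"offset":[0,0,0],"roll":0}]}}

```text
t: 15.75
tool_pos: [0.528, -0.1866, 0.1594]
orientation: [-2.581, -1.785, 0.004]
force: [-0.2, 0.5, 0.8]
opening: 0.0498
```

Request:
{"fn": "step_arm", "kwargs": {"deltas": [{"offset":[0,0,0],"roll":0},{"offset":[0,0,0],"roll":0},{"offset":[0,0,0],"roll":0},{"offset":[0,0,0],"roll":0},{"offset":[0,0,0],"roll":0},{"offset":[0,0,0],"roll":0}], "fingers": 0, "grip_force": 12}}

```text
t: 16.5
tool_pos: [0.5315, -0.1881, 0.1635]
orientation: [2.58, 1.785, 0.005]
force: [5.2, -2.2, 2.7]
opening: 0.0133
```

```bash
python3 -c "
from c import *
st(np.load('v.npy'))
P=cams.read_camera('wrist');save(P,'w2.png')"
```

```text
t 16.50 tcp_case [  80.7 -155.6  161.3] yawerr 0.002 F_case [ 5.7 -0.3  2.7] open 0.0133 q [-0.43  0.06  1.66  0.    1.41 -0.07]
```

View pics/w2.png

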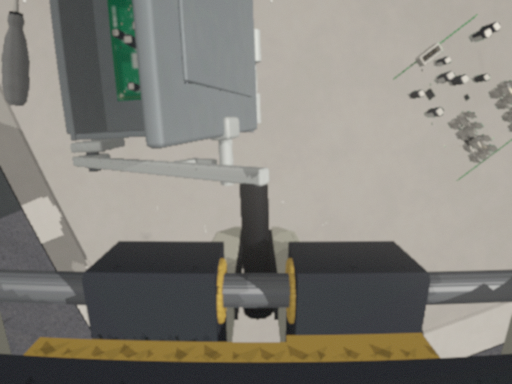

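Request:
{"fn": "step_arm", "kwargs": {"deltas": [{"offset":[0,0.3,-0.3],"roll":0},{"offset":[0,0,0],"roll":0}]}}

```text
t: 16.8
tool_pos: [0.5314, -0.188, 0.1638]
orientation: [-2.582, -1.786, 0.002]
force: [-3.5, 0.6, -3.0]
opening: 0.0136
```

Request:
{"fn": "step_arm", "kwargs": {"deltas": [{"offset":[0,-0.21,-0.26],"roll":0},{"offset":[0,-0.21,-0.25],"roll":0},{"offset":[0,0,0],"roll":0}]}}

```text
t: 17.18
tool_pos: [0.5273, -0.1866, 0.1693]
orientation: [-2.582, -1.786, 0.002]
force: [-4.6, -0.6, -5.1]
opening: 0.0135
```

```bash
python3 -c "
from c import *
st(np.load('v.npy'))"
```

```text
t 17.18 tcp_case [  76.2 -155.6  167. ] yawerr 0.002 F_case [-4.  -2.2 -5.1] open 0.0135 q [-0.43  0.05  1.66 -0.    1.43 -0.07]
```

Request:
{"fn": "step_arm", "kwargs": {"deltas": [{"offset":[0,-0.59,-0.37],"roll":0},{"offset":[0,-0.46,-0.475],"roll":0},{"offset":[0,0,0],"roll":0}]}}

```text
t: 17.55
tool_pos: [0.5186, -0.1835, 0.1794]
orientation: [2.582, 1.786, 0.001]
force: [-1.5, -4.3, -0.9]
opening: 0.0138
```

```bash
python3 -c "
from c import *
st(np.load('v.npy'))"
```

```text
t 17.55 tcp_case [  67.1 -155.9  177.2] yawerr 0.002 F_case [ 0.1 -4.6 -0.9] open 0.0138 q [-0.43  0.02  1.68 -0.    1.44 -0.07]
```

Request:
{"fn": "step_arm", "kwargs": {"deltas": [{"offset":[-0.1,-0.48,-0.455],"roll":0},{"offset":[0,-0.5,-0.435],"roll":0},{"offset":[0,-0.51,-0.416],"roll":0},{"offset":[0,-0.53,-0.395],"roll":0},{"offset":[0,0,0],"roll":0}]}}

```text
t: 18.18
tool_pos: [0.4998, -0.1772, 0.1967]
orientation: [2.582, 1.786, 0.002]
force: [2.6, -2.5, 6.2]
opening: 0.0135
```

Request:
{"fn": "step_arm", "kwargs": {"deltas": [{"offset":[0,-0.545,-0.373],"roll":0},{"offset":[0,-0.56,-0.352],"roll":0},{"offset":[0,-0.573,-0.329],"roll":0},{"offset":[0,-0.585,-0.306],"roll":0},{"offset":[0,0,0],"roll":0},{"offset":[0,0,0],"roll":0}]}}

```text
t: 18.92
tool_pos: [0.4784, -0.1695, 0.2093]
orientation: [2.583, 1.786, -0.0]
force: [0.6, -5.4, 5.5]
opening: 0.0133
```

```bash
python3 -c "
from c import *
st(np.load('v.npy'))
P=cams.read_camera('wrist');save(P,'w3.png')"
```

```text
t 18.93 tcp_case [  24.5 -157.   207.1] yawerr 0.002 F_case [ 2.5 -4.8  5.5] open 0.0133 q [-0.44 -0.12  1.76 -0.    1.5  -0.08]
```

View pics/w3.png

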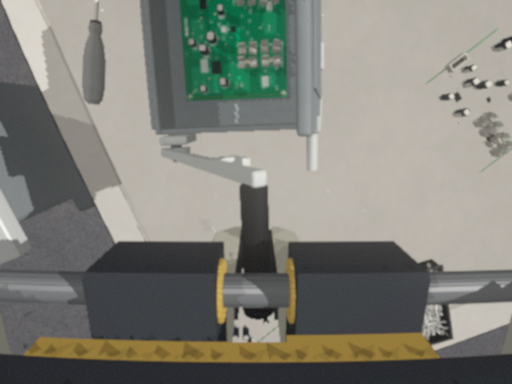

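Request:
{"fn": "step_arm", "kwargs": {"deltas": [{"offset":[0,0,0],"roll":0},{"offset":[0,0,0],"roll":0},{"offset":[0,0,0],"roll":0},{"offset":[0,0,-2],"roll":0},{"offset":[0,0,-2.5],"roll":0},{"offset":[0,0,-2.7],"roll":0},{"offset":[0,3,0],"roll":0},{"offset":[0,3.6,0],"roll":0}], "fingers": 4}}

```text
t: 19.98
tool_pos: [0.5411, -0.1926, 0.2837]
orientation: [2.581, 1.786, 0.003]
force: [1.5, 0.6, -0.2]
opening: 0.0402
```

Request:
{"fn": "step_arm", "kwargs": {"deltas": [{"offset":[4,0,0],"roll":0},{"offset":[4,0,0],"roll":0},{"offset":[4,0,0],"roll":0},{"offset":[3.7,0,0],"roll":0},{"offset":[0,0,0],"roll":0}], "fingers": 0}}

```text
t: 20.6
tool_pos: [0.596, -0.0429, 0.2821]
orientation: [2.58, 1.792, 0.002]
force: [-0.6, -1.2, 1.0]
opening: 0.0006
```

```bash
python3 -c "
from c import *
st(np.load('v.npy'))
P=cams.read_camera('scene');
cv2.imwrite('pics/s3.png',cv2.cvtColor(cv2.resize(P['pixels'][100:260,140:380],(720,480)),cv2.COLOR_RGB2BGR))"
```

```text
t 20.60 tcp_case [ 89.6   3.1 279.9] yawerr 0.005 F_case [-0.1 -1.3  1. ] open 0.0006 q [-0.16  0.11  1.4   0.    1.63  0.2 ]
```

View pics/s3.png

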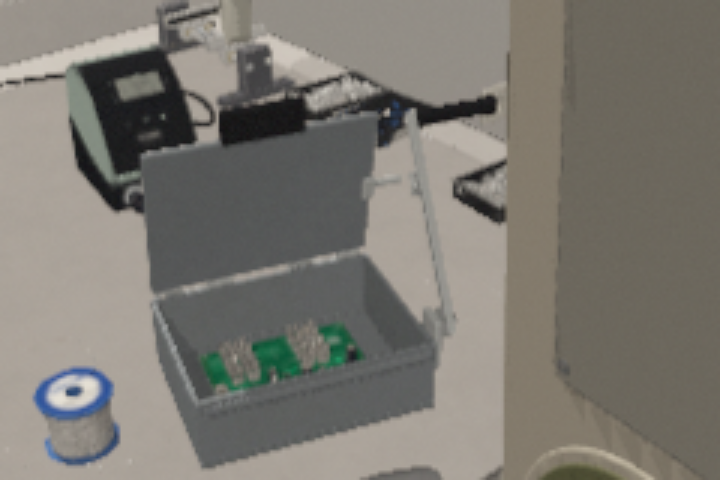

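Request:
{"fn": "step_arm", "kwargs": {"deltas": [{"offset":[-0.2,0,1.8],"roll":0},{"offset":[0,0,1.8],"roll":0},{"offset":[0,0,1.8],"roll":0},{"offset":[0,-1,0],"roll":0},{"offset":[0,-0.9,0],"roll":0},{"offset":[0,-0.9,0],"roll":0},{"offset":[0,-0.9,0.1],"roll":0},{"offset":[0,-0.9,0.1],"roll":0}]}}

```text
t: 21.65
tool_pos: [0.5513, -0.0308, 0.2253]
orientation: [2.583, 1.787, 0.001]
force: [1.5, -0.2, -0.2]
opening: 0.0
```

Request:
{"fn": "step_arm", "kwargs": {"deltas": [{"offset":[0,-0.72,0.31],"roll":0},{"offset":[0,-0.72,0.31],"roll":0},{"offset":[0,-0.72,0.32],"roll":0},{"offset":[0,-0.67,0.42],"roll":0},{"offset":[0,-0.67,0.42],"roll":0},{"offset":[0,-0.67,0.42],"roll":0}]}}

```text
t: 22.4
tool_pos: [0.512, -0.0162, 0.2024]
orientation: [-2.584, -1.787, 0.001]
force: [0.3, -0.8, 0.4]
opening: 0.0007
```

```bash
python3 -c "
from c import *
st(np.load('v.npy'))
P=cams.read_camera('scene');
cv2.imwrite('pics/s4.png',cv2.cvtColor(cv2.resize(P['pixels'][100:260,140:380],(720,480)),cv2.COLOR_RGB2BGR))"
```

```text
t 22.40 tcp_case [  1.5  -1.7 200.1] yawerr 0.002 F_case [ 0.5 -0.7  0.4] open 0.0007 q [-0.13 -0.1   1.75 -0.    1.49  0.23]
```

View pics/s4.png

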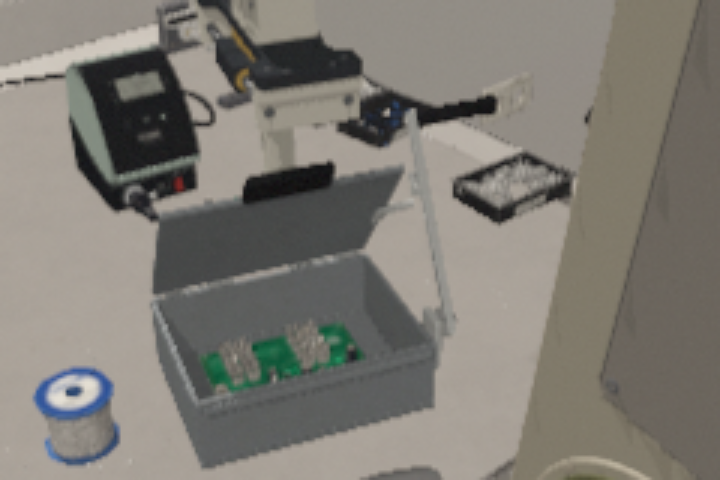

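Request:
{"fn": "step_arm", "kwargs": {"deltas": [{"offset":[0,-0.6,0.52],"roll":0},{"offset":[0,-0.6,0.52],"roll":0},{"offset":[0,-0.6,0.52],"roll":0},{"offset":[0,-0.51,0.6],"roll":0},{"offset":[0,-0.51,0.6],"roll":0},{"offset":[0,-0.51,0.6],"roll":0},{"offset":[0,-0.42,0.67],"roll":0},{"offset":[0,-0.42,0.67],"roll":0},{"offset":[0,-0.42,0.67],"roll":0}]}}

```text
t: 23.58
tool_pos: [0.4692, 0.0, 0.1486]
orientation: [-2.584, -1.787, 0.0]
force: [0.4, -0.1, 1.1]
opening: 0.0004
```

Request:
{"fn": "step_arm", "kwargs": {"deltas": [{"offset":[0,-0.31,0.72],"roll":0},{"offset":[0,-0.31,0.72],"roll":0},{"offset":[0,-0.31,0.72],"roll":0},{"offset":[0,-0.2,0.77],"roll":0},{"offset":[0,-0.2,0.77],"roll":0},{"offset":[0,-0.2,0.77],"roll":0}]}}

```text
t: 24.32
tool_pos: [0.4551, 0.0053, 0.1039]
orientation: [2.584, 1.787, -0.0]
force: [0.7, -0.7, 0.8]
opening: 0.0008
```

Request:
{"fn": "step_arm", "kwargs": {"deltas": [{"offset":[0,0,0.6],"roll":0},{"offset":[0,0,0.6],"roll":0},{"offset":[0,0,0.5],"roll":0},{"offset":[0,0,0.3],"roll":0},{"offset":[0,0,0],"roll":0}]}}

```text
t: 24.95
tool_pos: [0.4551, 0.0053, 0.0842]
orientation: [-2.584, -1.787, 0.0]
force: [-0.4, -0.9, -0.7]
opening: 0.0006
```

```bash
python3 -c "
from c import *
st(np.load('v.npy'))"
```

```text
t 24.95 tcp_case [-59.2  -1.8  81.9] yawerr 0.002 F_case [-0.1 -0.9 -0.7] open 0.0006 q [-0.1  -0.16  2.03 -0.    1.27  0.26]
```

Request:
{"fn": "step_arm", "kwargs": {"deltas": [{"offset":[0,0,0.2],"roll":0},{"offset":[0,0,0.2],"roll":0},{"offset":[0,0,0],"roll":0}]}}

```text
t: 25.32
tool_pos: [0.4552, 0.0053, 0.0803]
orientation: [2.584, 1.787, -0.0]
force: [1.2, 0.8, 0.1]
opening: 0.0006
```

```bash
python3 -c "
from c import *
st(np.load('v.npy'))
P=cams.read_camera('scene');
cv2.imwrite('pics/s5.png',cv2.cvtColor(cv2.resize(P['pixels'][100:260,140:380],(720,480)),cv2.COLOR_RGB2BGR))"
```

```text
t 25.32 tcp_case [-59.2  -1.7  78. ] yawerr 0.002 F_case [0.8 1.2 0.1] open 0.0006 q [-0.1  -0.16  2.03 -0.    1.27  0.26]
```

View pics/s5.png

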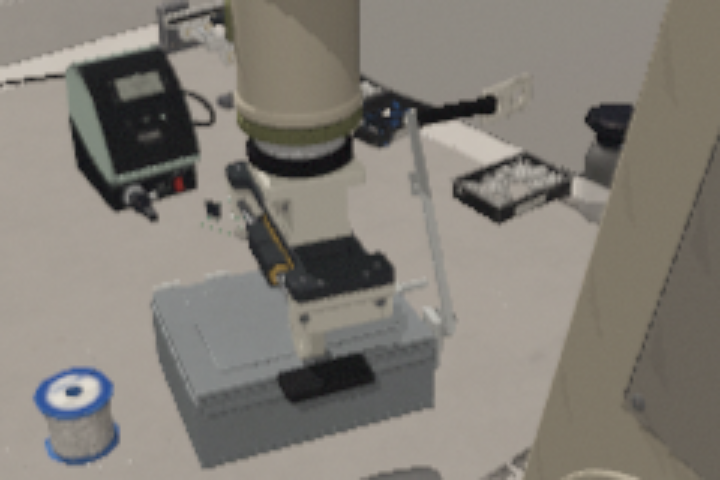

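Request:
{"fn": "step_arm", "kwargs": {"deltas": [{"offset":[0,0,0.15],"roll":0},{"offset":[0,0,0.15],"roll":0},{"offset":[0,0,0],"roll":0}]}}

```text
t: 25.75
tool_pos: [0.4553, 0.0053, 0.0785]
orientation: [2.583, 1.787, 0.0]
force: [-6.6, 0.5, 12.8]
opening: 0.0004
```

Request:
{"fn": "step_arm", "kwargs": {"deltas": [{"offset":[0,0,0.15],"roll":0},{"offset":[0,0,0.15],"roll":0},{"offset":[0,0,0],"roll":0}]}}

```text
t: 26.12
tool_pos: [0.4555, 0.0053, 0.0781]
orientation: [2.583, 1.788, -0.0]
force: [-20.3, 1.2, 38.8]
opening: 0.0005
```

Request:
{"fn": "step_arm", "kwargs": {"deltas": [{"offset":[0,0,-1],"roll":0},{"offset":[0,0,-4],"roll":0},{"offset":[0,0,-5],"roll":0},{"offset":[0,0,-5],"roll":0},{"offset":[0,0,-5],"roll":0},{"offset":[-3.5,2,-0.5],"roll":0},{"offset":[-4,2.2,0],"roll":0},{"offset":[-4,2.2,0],"roll":0},{"offset":[-4,2,0],"roll":0},{"offset":[0,0,0],"roll":0},{"offset":[0,0,0],"roll":0}], "fingers": 4.5}}

```text
t: 27.5
tool_pos: [0.479, -0.169, 0.2791]
orientation: [-2.583, -1.786, 0.0]
force: [-0.1, 1.2, -0.4]
opening: 0.0451
```

```bash
sed -i 's/(.168,.174,.18)/(.22,.226)/; s/^print(r\["xy"\])/save(p,"w6.png"); print(r["xy"])/' g.py; python3 g.py
```

```text
0.22 [  26.0253 -154.6011  220.    ]
0.226 [  25.9805 -152.8499  226.    ]
[258.0, 211.2]
t 27.65 tcp_case [  24.8 -155.6  277.2] yawerr 0.003 F_case [-0.4  0.3 -0.2] open 0.0454 q [-0.44 -0.14  1.65  0.    1.63 -0.08]
```

View pics/w6.png

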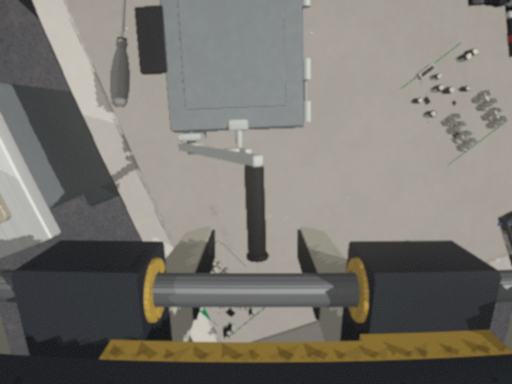

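Request:
{"fn": "step_arm", "kwargs": {"deltas": [{"offset":[0,0,2.5],"roll":0},{"offset":[0,0,2.5],"roll":0},{"offset":[0,0.1,2],"roll":0},{"offset":[0,0,0],"roll":0}]}}

```text
t: 28.15
tool_pos: [0.4792, -0.1687, 0.2076]
orientation: [-2.581, -1.787, 0.002]
force: [0.5, 0.3, -0.1]
opening: 0.0447
```

Request:
{"fn": "step_arm", "kwargs": {"deltas": [{"offset":[0,0,0],"roll":0},{"offset":[0,0,0],"roll":0},{"offset":[0,0,0],"roll":0},{"offset":[0,0,0],"roll":0},{"offset":[0,0,0],"roll":0}], "fingers": 0, "grip_force": 12}}

```text
t: 28.78
tool_pos: [0.4803, -0.1698, 0.2098]
orientation: [2.583, 1.787, 0.001]
force: [-0.3, 0.5, 1.1]
opening: 0.0137
```

```bash
python3 -c "
from c import *
st(np.load('v.npy'))
a=1.11
while a>.05:
    b=max(a-.07,.05); print(round(b,2),round(16.52*(np.cos(b)-np.cos(a)),2),round(-16.52*(np.sin(b)-np.sin(a)),2)); a=b"
```

```text
t 28.77 tcp_case [  26.3 -156.6  207.5] yawerr 0.002 F_case [-0.4  0.3  1.1] open 0.0137 q [-0.44 -0.11  1.75 -0.    1.5  -0.08]
1.04 1.02 0.55
0.97 0.98 0.62
0.9 0.93 0.69
0.83 0.88 0.75
0.76 0.83 0.81
0.69 0.77 0.87
0.62 0.7 0.92
0.55 0.64 0.96
0.48 0.57 1.01
0.41 0.5 1.04
0.34 0.42 1.08
0.27 0.35 1.1
0.2 0.27 1.12
0.13 0.19 1.14
0.06 0.11 1.15
0.05 0.01 0.16
```

Request:
{"fn": "step_arm", "kwargs": {"deltas": [{"offset":[0,0.51,0.27],"roll":0},{"offset":[0,0.51,0.28],"roll":0},{"offset":[0,0.98,0.62],"roll":0},{"offset":[0,0.93,0.69],"roll":0},{"offset":[0,0.88,0.75],"roll":0},{"offset":[0,0,0],"roll":0}]}}

```text
t: 29.52
tool_pos: [0.5163, -0.1832, 0.1823]
orientation: [-2.583, -1.787, -0.0]
force: [2.7, 3.1, -0.8]
opening: 0.0137
```

```bash
python3 -c "
from c import *
st(np.load('v.npy'))"
```

```text
t 29.52 tcp_case [  64.8 -156.3  180.1] yawerr 0.002 F_case [ 1.4  3.9 -0.8] open 0.0137 q [-0.43  0.01  1.68  0.    1.45 -0.07]
```

Request:
{"fn": "step_arm", "kwargs": {"deltas": [{"offset":[0,0.83,0.81],"roll":0},{"offset":[0,0.77,0.87],"roll":0},{"offset":[0,0.7,0.92],"roll":0},{"offset":[0,0.64,0.96],"roll":0},{"offset":[0,0.57,1.01],"roll":0},{"offset":[0,0,0],"roll":0}]}}

```text
t: 30.28
tool_pos: [0.549, -0.1958, 0.1365]
orientation: [2.584, 1.787, -0.0]
force: [2.3, 1.9, -1.1]
opening: 0.0136
```

Request:
{"fn": "step_arm", "kwargs": {"deltas": [{"offset":[0,0.5,1.04],"roll":0},{"offset":[0,0.42,1.08],"roll":0},{"offset":[0,0.35,1.1],"roll":0},{"offset":[0,0,0],"roll":0}]}}

```text
t: 30.78
tool_pos: [0.5606, -0.2001, 0.1042]
orientation: [-2.583, -1.787, 0.0]
force: [1.3, 2.0, -1.0]
opening: 0.0137
```

```bash
python3 -c "
from c import *
st(np.load('v.npy'))"
```

```text
t 30.77 tcp_case [ 112.2 -156.5  101.9] yawerr 0.002 F_case [ 0.5  2.3 -1. ] open 0.0137 q [-0.43  0.2   1.63 -0.    1.32 -0.07]
```

Request:
{"fn": "step_arm", "kwargs": {"deltas": [{"offset":[0,0.27,1.12],"roll":0},{"offset":[0,0.19,1.14],"roll":0},{"offset":[0,0,0],"roll":0}]}}

```text
t: 31.15
tool_pos: [0.5645, -0.2016, 0.0816]
orientation: [-2.583, -1.787, 0.001]
force: [0.2, 3.5, -1.2]
opening: 0.0135
```

Request:
{"fn": "step_arm", "kwargs": {"deltas": [{"offset":[0,0.05,0.4],"roll":0},{"offset":[0,0.04,0.4],"roll":0},{"offset":[0,0.03,0.3],"roll":0},{"offset":[0,0,0],"roll":0}]}}

```text
t: 31.65
tool_pos: [0.5652, -0.2021, 0.0727]
orientation: [-2.583, -1.787, 0.002]
force: [-9.0, 5.3, 8.7]
opening: 0.0133
```

```bash
python3 -c "
from c import *
st(np.load('v.npy'))"
```

```text
t 31.65 tcp_case [ 117.2 -156.7   70.4] yawerr 0.002 F_case [-10.3   1.7   8.7] open 0.0133 q [-0.43  0.25  1.63 -0.    1.27 -0.07]
```

Request:
{"fn": "step_arm", "kwargs": {"deltas": [{"offset":[0,0,0],"roll":0},{"offset":[0,0,0],"roll":0},{"offset":[0,0,0],"roll":0},{"offset":[0,0,-1],"roll":0},{"offset":[0,0,-3],"roll":0},{"offset":[0,0,-5],"roll":0},{"offset":[0,0,-5],"roll":0},{"offset":[0,-3,-4],"roll":0},{"offset":[0,-5,0],"roll":0},{"offset":[0,-5,0],"roll":0},{"offset":[0,0,0],"roll":0},{"offset":[0,0,0],"roll":0}], "fingers": 4.5}}

```text
t: 33.15
tool_pos: [0.4448, -0.1565, 0.2529]
orientation: [2.582, 1.786, 0.002]
force: [0.1, 0.4, 0.4]
opening: 0.0451
```

```bash
python3 e.py g7 0 0
python3 - <<'E'
from h import *
for n,p in (("scene",cams.read_camera("scene")),("top",cams.read_camera("top"))):
    for t in PTS[7:]:
        print(t,n,[np.round(x["xy"]).tolist() for x in cams.pinpoint(p,t)[:2]])
E
```

```text
t 33.15 tcp_case [ -11.5 -156.7  250.7] yawerr 0.002 F_case [-0.   0.5  0.4] open 0.0451 q [-0.45 -0.24  1.78 -0.    1.6  -0.09]
lid_tab scene [250. 224.] 0.58
lid_tab top [222. 232.] 0.6
lid_tab wrist [177.  28.] 0.92
stay_pin scene [278. 193.] 0.59
stay_pin top [277. 213.] 0.86
stay_pin wrist [274. 147.] 0.92
stay_grip scene [275. 169.] 0.68
stay_grip wrist [373. 178.] 0.95
stay_hook scene [270. 185.] 0.87
stay_hook top [214. 253.] 0.32
stay_hook wrist [328. 145.] 0.56
[0.0004 0.0119] [[-2.2, 1.4], [-0.9, -1.1], [0.2, -2.6], [0.4, 1.6], [-3.7, 0.2], [-6.9, -2.9], [0.1, 0.0], [-2.2, 1.6], [-0.4, -1.7], [-1.0, -0.5]]
lid_tab [-89.       0.      75.0602]
stay_grip [ 109.8811 -152.       85.9649]
stay_pin [   0.     -116.       75.0275]
grip tri [ 112.3046 -151.4664   84.7638] [np.float64(0.0011281583592671269), np.float64(0.001128158359266987)]
t 33.90 tcp_case [ -12.2 -156.6  249.5] yawerr 0.002 F_case [0.5 0.2 0.5] open 0.0450 q [-0.45 -0.24  1.78 -0.    1.6  -0.09]
solder_spool scene [[164.0, 245.0]]
driver_cross scene [[252.0, 266.0]]
tray_clips scene [[314.0, 167.0], [279.0, 195.0]]
ipa_dispenser scene []
pcb_7 scene [[277.0, 196.0], [313.0, 168.0]]
solder_spool top [[173.0, 190.0], [275.0, 214.0]]
driver_cross top [[217.0, 254.0]]
tray_clips top [[364.0, 167.0]]
ipa_dispenser top [[384.0, 198.0]]
pcb_7 top [[342.0, 247.0], [231.0, 205.0]]
```

View pics/g7.png

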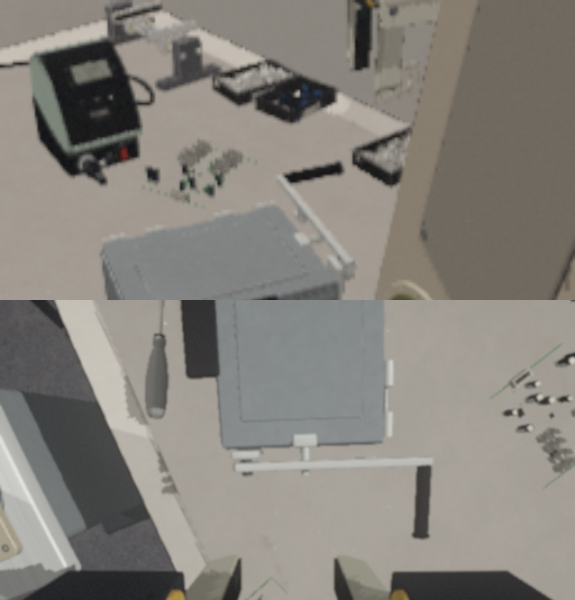

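The lid is shut and the stay lies flat: the grip is at about (422,500) in the wrist crop. Nothing round the case has moved beyond detection noise, and the gripper touches nothing. I'm handing in.

```bash
python3 -c "
from plant import robot
print(robot.close_job())"
```

```text
the job is handed in; nothing more can be done
None
```

The lid is shut, the stay lies flat beside it, and I handed the job in at about 34 s of the 72 s allowed; the hand-in gave no verdict.

**What I did:**
1. Pushed the lid back to its stop, felt at about 17 N.
2. Gripped the cross grip at 12 N and swung the stay up to about 1.06 rad. The tool force stayed under about 8 N and was mostly side load from a slight grip offset; where I resolved it, the pull along the lift was about 1.3 N, so the hook was not caught.
3. Closed the lid with the closed fingers at about 0.4 rad/s, then pressed it shut. The last press read 39 N down (44 N in all), firmer than needed.
4. Gripped the stay again, laid it down to its stop and backed the gripper away.

**Last checks:**
- **Joints:** the camera fit gave lid 0.000 rad and stay 0.012 rad. The arm's own path put the stay at about 0.014 rad.
- **Robot contact:** the wrist force was about 0, with the gripper well clear.
- **Things round the case:** the spool, driver, tray, bottle and loose board were found within a few pixels of where they started. The bottle was not found in the last scene picture, because the arm hid it. The networks gave a wrong spot for the loose board there, and the first top-view tray reading was also wrong, so for those I compared with the pictures or the second detection.
- **Camera and touch disagreement:** touch put the case about 2.5 mm further back than the camera fit, and I allowed for that when closing the lid and regripping the stay.

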